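# Hook and snap the battery cover onto a desk speaker

## Robot

A 6-joint arm with a two-finger parallel gripper is mounted at the origin on the work surface. World frame = base frame: x ahead of the robot, y to its left, z up, the work surface at z = 0. Lengths are in mm, angles in rad, forces in N, time in s.
With the tool pointing down it reaches from about 350 to 800 mm from the base axis. Payload 7.3 kg.
Tool frame: the origin (TCP) lies on the centre line of the jaws, within the pads' length; the fingertips stand arm.nose_length ahead of it and the grasp point (between the pads) lies 6 mm ahead of it (arm.nose_length is the distance from the TCP to the fingertips, in mm); z points along the fingers, y is the line along which they close (so a half turn about z gives the same grasp; the last joint's range is limited). The gripper opens to 85 mm and grips with 20 to 120 N. Pads are 22 mm wide; open, the fingers measure 114 mm over their backs; the gripper's body (76 mm by 85 mm) begins 54 mm behind the grasp point. The pads swing forward as they close: fully open they stand 13 mm farther back than shut.
Start: joints at [0.978, 0.342, 1.524, -0, 1.275, -0.146], TCP at [226.83, 473.487, 256.322] pointing down, gripper open.
Joint ranges: [-2.53, 2.53], [-0.77, 2.02], [0.04, 2.7], [-1, 4.14], [0.28, 2.66], [-3.11, 3.11]. Speed limits (rad/s): [2.57, 2.57, 3.14, 3.14, 3.14, 3.14].

## Interface

Orientations are given as a 3x3 rotation matrix whose columns are the frame's x, y, z axes.
In Python, from rig import arm gives the robot as it stands.
- The arm moves only by the shell command python3 -m handwheel 'ROWS' [OPENING] [FORCE]. ROWS is text: rows parted by semicolons, each of 4 numbers parted by spaces: the shift along the tool's x, y, z in cm, then the turn about the tool's z in degrees. In form: dx dy dz turn; .... A call has 1 to 12 rows; each row shifts and turns the commanded pose from where the row before left it, along the tool's axes as they then stand; what a row does not reach is not made up. A row lasts 1/8 s, in which the tool goes at most 62.5 mm and 10.7 degrees, less where a joint would pass 70% of its speed; a pose out of reach is approached as far as the arm can. A call is refused whole if a number of a shift passes 6.25 or a number of a turn 10.7, either way. A call with a gripper value outside its range is refused whole. OPENING is the finger opening in cm, from 0 to 8.54, set as the call begins (- or left out, the last holds). The fingers move at their own pace and stop on an object; FORCE is the grip in N (left out, the last holds). Time passes only in rows, so rows that do not move let the fingers close. It gives the time, the measured TCP pose, the force, the opening and the grip force at its end, in the units of the state.
- arm.get_state(): the state, without advancing time (a new reading comes with each control period).
- arm.get_image(name): name is "scene" or "top" or "wrist"; returns the picture (480x640x3 uint8, red, green, blue); there is no depth.
- arm.camera_params(name): a dict with "intrinsics" (3x3 intrinsics, pixels), "origin" and "rotation" of the camera in the world; the wrist camera has in their place "T_tool_cam" (4x4, takes a point from camera to tool coordinates, whose origin is the TCP and whose axes are the flange's). Camera axes: x right, y up, looking along -z (the intrinsics and any distortion apply to the point x, -y, -z); pixel columns grow to the right and rows downward; lengths in mm; the calibration is good to about 2 mm. A picture is of the moment at which its call begins: read the wrist's pose just before it. camera_params takes no time and is no camera call.
- arm.hand_in(): hands the job in; it is judged then, once.
The state is a dict: "time_s": time; "joints": joint angles; "qvel": joint speeds; "joint_efforts": joint torques, N m; "tool_pos": TCP position; "eef_rot": TCP orientation; "ft_force": force on the tool from outside, world axes, zero at the start; "ft_torque": the same for the moment, N m; "opening": finger opening in mm; "gripper_force": force on a finger pad.
Only numpy, scipy, OpenCV 4.12 (cv2) and the standard library are available. Lean on these libraries where they do the work, as an engineer would, in place of code of your own. Each camera call takes 0.05 s, during which the arm holds its last target. There are 200 camera calls.

## Task

Close the battery bay of the speaker that lies face down on the desk: pick up its battery cover, hook the cover's wide front lip into the slot at the end of the bay, then pivot the cover down until it snaps flush under the spring catch, and let go of it. Press firmly enough for the snap but do not force the cover against the speaker (30 N at most), and leave the other things on the desk where they are. The speaker rests on soft foam, so feel for its true height.

Things in the scene. Friction and masses are not known exactly. Their poses are not given: they have to be found in the camera images.
- speaker: White plastic speaker, 166 long (x) x 124 mm wide, lying face down on a grey foam pad (174 x 132 x 24 mm), its top about 58 mm over the desk; three cells in the open battery bay in its top. It stays put. Origin: on the desk, under home x = 3 mm; x runs from the bay's slot end to its catch end, z up. It has sunk into the foam by an amount not measured: see home.
- home (a point): Where cover_grip lies with the cover fully home (axes parallel too), but the true height may be up to 7 mm above or below: find it by feel. All other heights given from home shift alike. In mm from here: speaker's top z = -10; ledges under the cover z = -18, along the sides (y 27 to 34; walls bevel to 38) and catch end (x 49 on); end wall x = 54.5, its tab notch (26 wide) ends at 60.
- slot_mouth (a point): Middle of the slot's mouth, at home x = -48, z = -16.75 mm, axes as home, height as unsure as home's. The slot is 52 wide, 6.5 high (floor 2 mm below the ledges), 10 deep, under a 3.5 mm thick overhang (underside home z = -13.5).
- cover_grip (a point): Middle of the loose cover's grip rib; x from lip to tab, z out of the outer face. From here in mm: rib 38 long (x -19 to 19), 14 wide in y (grasp across it), its top z = 10, foot z = -10 = plate's upper face; plate x -47 to 53, 64 wide, 8 thick; underside z = -18. The bare plate behind the rib (x 19 to 53) can be pressed with closed fingertips.
- cover: White plastic battery cover, about 90 g, at first flat on the desk, outer face up. Origin: underside, at cover_grip x = 3, z = -18 mm. Play in the bay: 2 mm to each side, 1 mm lengthwise. It cannot drop straight in: with the tab end held about 0.2 rad high the lip goes under the overhang, then it pivots down about the plate's lower front edge.
- cover_lip (a point): Tip of the front lip, mid-width, mid-thickness (cover_grip x = -56, z = -16.5 mm). The lip is a tongue 48 wide, 3 thick, flush with the underside, projecting 9 mm from the plate.
- cover_tab (a point): End of the rear tab, mid-width, mid-thickness (cover_grip x = 58, z = -16.5 mm). The tab is 22 wide, 3 thick, flush with the underside, projecting 5 mm. Before the snap it rests on the catch's nose, some 11 mm above its seat.
- catch (a joint): Spring catch over the tab's notch: black round nose, 4.5 mm radius, 16 wide; tip at home x = 55.75, axis z = -11.3 mm. Value: how far it is pushed back (m), 0 at rest, 0.007 at most; spring 5 N plus 1 N per mm. Some 8 to 12 N down at the tab pushes it back; then it springs over the tab and holds it.
- cactus_pot: Bystander: green pot with a small cactus, 80 wide, 110 mm high, on a white turntable of 220 mm diameter, 24 mm high. Origin: centre of its underside.
- tumbler: Bystander: steel tumbler with a black screw lid, 75 wide, 160 mm high. Origin: centre of its underside.
- keycap_tray: Bystander: orange tray of keycaps, 78 x 120 x 18 mm. Origin: centre of its underside.
- webcam: Bystander: folded black webcam, 40 x 90 x 32 mm. Origin: centre of its underside.
Not all that is in view belongs to the job. Leave any purple look-alike of the cover alone.

How it is judged:
By the outcome, as a careful person would: the job done as asked, in the order asked, and still so for the second after the job is handed in, with the robot touching nothing.
It also fails if it takes over 46 s, if anything falls off the work surface, if the arm or the gripper's body presses on something with over 40 N, if the wrist force passes 120 N, or if a joint passes its speed limit or range.

## Working session

There is one attempt and no reset: what is moved stays moved. The work goes in short steps, Python scripts to look and compute and a shell command to move; the robot and the scene stay as the last step left them, time stands still between calls to the robot, and variables do not carry over. Pictures are saved under pics/ and viewed, at most 10 in all, crops included, and the job is handed in when it is done.

```bash
mkdir -p pics; ls; python3 - <<'E'
from rig import arm
import cv2,numpy as np
s=arm.get_state();print(s['time_s'],s['tool_pos'],s['eef_rot'],arm.nose_length,s['opening'])
for n in("scene","top"):
    im=arm.get_image(n);cv2.imwrite(f"pics/{n}0.png",im[...,::-1]);print(n,arm.camera_params(n))
print(arm.camera_params("wrist"))
E
```

```text
pics
0.0 [226.60465857 473.16922859 255.60309662] [[-9.01849946e-01  4.32048481e-01 -8.85636753e-04]
 [ 4.32049322e-01  9.01849051e-01 -1.29287036e-03]
 [ 2.40127989e-04 -1.54861383e-03 -9.99998772e-01]] 25.0 85.39404000858421
scene {'intrinsics': array([[511.14595164,   0.        , 329.09333402],
       [  0.        , 511.14595164, 246.5011204 ],
       [  0.        ,   0.        ,   1.        ]]), 'origin': array([1341.34784181, -103.39192264, 1074.40992548]), 'rotation': array([[ 0.14222345, -0.77614718,  0.61430289],
       [ 0.98982815,  0.10928251, -0.091091  ],
       [ 0.00356746,  0.62100957,  0.78379486]])}
top {'intrinsics': array([[495.48267854,   0.        , 324.36383021],
       [  0.        , 495.48267854, 236.97741612],
       [  0.        ,   0.        ,   1.        ]]), 'origin': array([ 378.18924876,   18.12679448, 1165.42100361]), 'rotation': array([[ 6.19183460e-03,  9.85855404e-01, -1.67483681e-01],
       [-9.99980829e-01,  6.09601618e-03, -1.08622760e-03],
       [-4.98801201e-05,  1.67487196e-01,  9.85874250e-01]])}
{'intrinsics': array([[348.03270392,   0.        , 322.1183748 ],
       [  0.        , 348.03270392, 235.49244957],
       [  0.        ,   0.        ,   1.        ]]), 'T_tool_cam': array([[-1.34034729e-03,  9.47970565e-01,  3.18355166e-01,
         8.29100177e+01],
       [ 9.99999100e-01,  1.28783652e-03,  3.75413947e-04,
         7.87610168e-01],
       [-5.41080380e-05,  3.18355383e-01, -9.47971438e-01,
        -1.17559186e+02],
       [ 0.00000000e+00,  0.00000000e+00,  0.00000000e+00,
         1.00000000e+00]])}
```

View pics/top0.png

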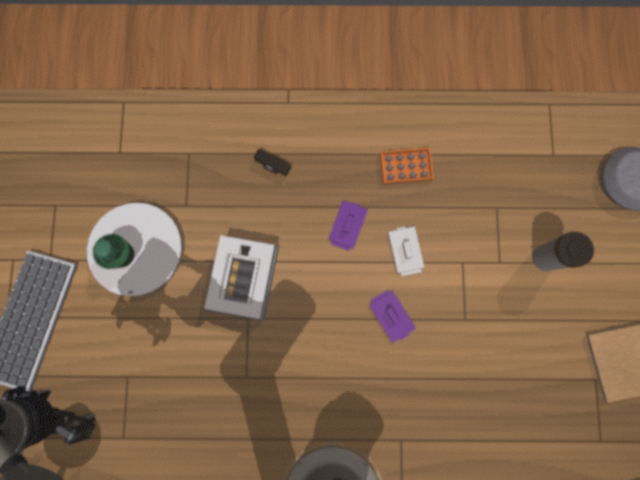

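View pics/scene0.png

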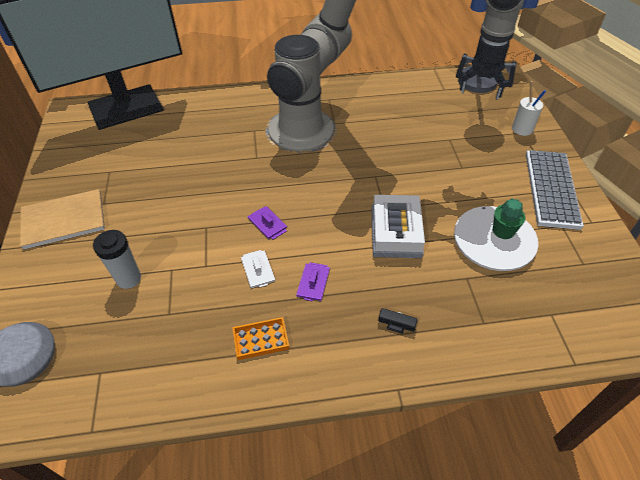

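Top view: candidates for the cover are the white plate (407,250), purple plate (349,226) and purple plate (392,316). I choose the white one. The speaker is at (241,277), with the black catch near (245,250). One close crop to check.

```bash
python3 - <<'E'
import cv2,numpy as np
t=cv2.imread('pics/top0.png');s=cv2.imread('pics/scene0.png')
r=lambda i,x,y,w:cv2.resize(i[y:y+w*3//4,x:x+w],(400,300),interpolation=cv2.INTER_CUBIC)
cv2.imwrite('pics/crop1.png',np.vstack([np.hstack([r(t,367,220,80),r(t,190,232,107)]),np.hstack([r(s,220,240,80),r(s,345,185,107)])]))
E
```

```text
(no output)
```

View pics/crop1.png

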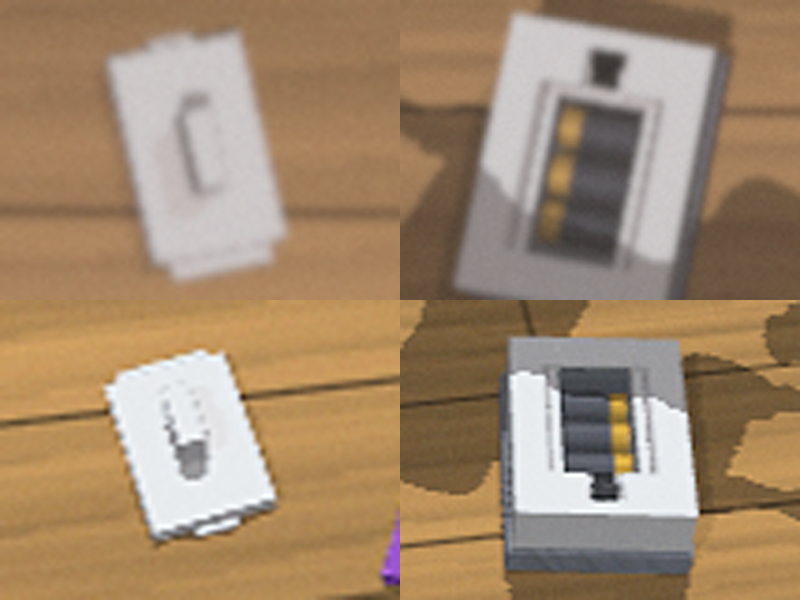

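The white plate has its narrow tab toward +x and its wide lip at the robot end, with the rib at about (407,249) in the top view. The speaker's black catch is at its +x end and the slot at the robot end, with the bay centre at about (241,280). The white plate is the cover. Next: coarse poses for the approach.

```bash
cat > h.py <<'E'
from rig import arm
import numpy as np,cv2
def cam(n,s=None):
    p=arm.camera_params(n)
    if n=='wrist':
        T=p['T_tool_cam'];R=s['eef_rot'];return p['intrinsics'],R@T[:3,3]+s['tool_pos'],R@T[:3,:3]
    return p['intrinsics'],p['origin'],p['rotation']
def ray(c,px):
    K,o,R=c;d=np.array([(px[0]-K[0,2])/K[0,0],-(px[1]-K[1,2])/K[1,1],-1]);d=R@d;return o,d/np.linalg.norm(d)
def onplane(c,px,z):
    o,d=ray(c,px);return o+d*(z-o[2])/d[2]
def tri(c1,p1,c2,p2):
    (a,u),(b,v)=ray(c1,p1),ray(c2,p2)
    t=np.linalg.lstsq(np.c_[u,-v],b-a,rcond=None)[0];A,B=a+u*t[0],b+v*t[1];return (A+B)/2,np.linalg.norm(A-B)
def deltas(s,goal,yaw):
    "tool-frame shift (cm, before turning) and turn (deg) to put TCP at goal with tool x at yaw deg"
    R=s['eef_rot'];cur=np.degrees(np.arctan2(R[1,0],R[0,0]))
    t=-((yaw-cur+180)%360-180)
    return (R.T@(np.array(goal)-s['tool_pos'])/10).round(2),round(t,1)
E
python3 - <<'E'
from h import *
c=cam('top')
print('rib',onplane(c,(407.4,249),28),'tabmid',onplane(c,(401.4,228.4),4),'lipmid',onplane(c,(411.4,273.6),4))
print('bay',onplane(c,(241.6,280),55), onplane(c,(190+55/3.74,232+290/3.74),58),onplane(c,(190+112/3.74,232+15/3.74),58))
s=arm.get_state()
g=onplane(c,(407.4,249),28);g[2]=165
print(deltas(s,g,192.5))
E
```

```text
rib [ 544.33080986 -173.34354462   28.        ] tabmid [ 597.37766094 -164.16196898    4.        ] lipmid [ 489.53518534 -185.49930641    4.        ]
bay [467.92782159 204.14675329  55.        ] [401.87597364 283.0232041   58.        ] [567.08121253 256.15735637  58.        ]
(array([-56.59, -44.57,   9.12]), np.float64(-38.1))
```

```bash
python3 - <<'E'
from h import *
print(deltas(arm.get_state(),(475,200,215),170.8))
E
```

```text
(array([-34.2 , -13.9 ,   4.08]), np.float64(-16.4))
```

```bash
python3 -m handwheel '-4.9 -2 0.58 0;-4.9 -2 0.58 0;-4.9 -2 0.58 0;-4.9 -2 0.58 0;-4.9 -2 0.58 0;-4.9 -2 0.58 0;-4.9 -2 0.58 -8.2;0 0 0 -8.2;0 0 0 0;0 0 0 0'; python3 - <<'E'
from h import *
s=arm.get_state();im=arm.get_image('wrist');cv2.imwrite('pics/w1.png',im[...,::-1]);np.save('w1.npy',s,allow_pickle=True)
print(s['tool_pos'],s['eef_rot'][:,0],s['ft_force'],s['qvel'])
E
```

```text
time_s: 1.35
tool_pos: [475.3, 199.4, 215.6]
eef_rot: [[-0.987, 0.162, -0.0], [0.162, 0.987, 0.0], [0.0, 0.0, -1.0]]
ft_force: [-0.7, -0.2, 0.8]
opening: 85.4
gripper_force: 0.0
[475.26802211 199.40748047 215.63236337] [-9.86820827e-01  1.61816417e-01  3.21280067e-04] [-0.67114225 -0.19587982  0.78076399] [ 0.00783396 -0.00387206 -0.00231388 -0.0010628  -0.00035775 -0.01104635]
```

View pics/w1.png

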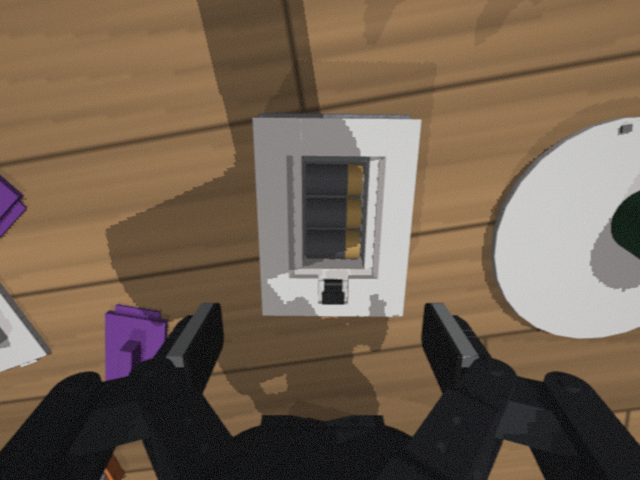

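Wrist view: speaker top corners are at about (253,118), (420,118), (404,317) and (263,317), with the catch at (333,292), so the slot is at the image top. Next: a second view, shifted, for triangulation.

```bash
python3 -m handwheel '0 -3.5 0 0;0 -3.5 0 0;0 0 0 0;0 0 0 0' | head -2; python3 - <<'E'
from h import *
s=arm.get_state();im=arm.get_image('wrist');cv2.imwrite('pics/w2.png',im[...,::-1]);np.save('w2.npy',s,allow_pickle=True)
def corners(f,seed):
    im=cv2.imread(f);h=cv2.cvtColor(im,cv2.COLOR_BGR2HSV)
    m=((h[...,1]<45)&(h[...,2]>105)).astype(np.uint8)
    m=cv2.morphologyEx(m,cv2.MORPH_OPEN,np.ones((3,3)))
    cs=[c for c in cv2.findContours(m,0,2)[0] if cv2.contourArea(c)>3000]
    c=max(cs,key=lambda c:cv2.pointPolygonTest(c,seed,True))
    h=cv2.convexHull(c);print(cv2.contourArea(h),cv2.boundingRect(h))
    q=cv2.approxPolyDP(h,12,True)[:,0].astype(float)
    # refine: line fit per side
    pts=c[:,0].astype(float);L=[]
    for i in range(len(q)):
        a,b=q[i],q[(i+1)%len(q)];u=(b-a)/np.linalg.norm(b-a);n=np.array([-u[1],u[0]])
        d=(pts-a)@n;t=(pts-a)@u;k=(abs(d)<3)&(t>10)&(t<np.linalg.norm(b-a)-10)
        vx,vy,x,y=cv2.fitLine(pts[k].astype(np.float32),cv2.DIST_HUBER,0,.01,.01).ravel();L.append(np.cross([x,y,1],[x+vx,y+vy,1]))
    P=[]
    for i in range(len(q)):
        p=np.cross(L[i-1],L[i]);P.append(p[:2]/p[2])
    P=np.array(P);ct=P.mean(0);return P[np.argsort(np.arctan2(*(P-ct).T[::-1]))]
S=[np.load(f'w{i}.npy',allow_pickle=True).item() for i in(1,2)]
C=[cam('wrist',x) for x in S]
P1=corners('pics/w1.png',(280,150));print(P1)
dx=0
K,o,R=C[1]
w=onplane(C[0],(285,150),58);v=R.T@(w-o);seed=(K[0,2]-K[0,0]*v[0]/v[2],K[1,2]+K[0,0]*v[1]/v[2])
P2=corners('pics/w2.png',seed);print(P2)
for a,b in zip(P1,P2):print(tri(C[0],a,C[1],b))
for P,c in((P1,C[0]),(P2,C[1])):
    W=np.array([onplane(c,p,58) for p in P])[:,:2]
    a=(W[2]+W[3])/2;b=(W[0]+W[1])/2;d=b-a # catch(bottom)->slot(top)
    print('centre',W.mean(0),'len',np.linalg.norm(d),'wid',np.linalg.norm(W[1]-W[0]),np.linalg.norm(W[2]-W[3]),'yaw',np.degrees(np.arctan2(d[1],d[0])))
g=onplane(cam('top'),(407.4,249),28);g[2]=165;print(deltas(s,g,191.2))
E
```

```text
time_s: 1.9
tool_pos: [464.5, 130.6, 216.0]
31052.5 (253, 114, 168, 203)
[[252.03053683 117.72939896]
 [421.42746675 116.18364616]
 [401.50578962 316.11475278]
 [262.66236101 314.15700323]]
31088.5 (340, 113, 176, 203)
[[347.73931946 115.75034009]
 [515.04944285 117.56432169]
 [480.06226605 313.15294818]
 [340.02567919 316.52572717]]
(array([384.60576222, 163.65238703,  65.84417233]), np.float64(0.6270557548792559))
(array([404.88347647, 286.44271869,  61.08925298]), np.float64(1.5120607319691244))
(array([566.67887061, 255.88294265,  65.48775083]), np.float64(1.8036563802137213))
(array([550.20065002, 133.93843371,  60.82156887]), np.float64(2.9374069526309317))
centre [477.91455298 210.04343645] len 169.49972210834048 wid 126.79534838267898 125.47555726682192 yaw 169.9932839007597
centre [478.6402113  211.14453371] len 169.7140999477205 wid 125.52125653571916 126.49454204261254 yaw 169.86250293610047
(array([-12.75, -28.73,   5.09]), np.float64(-20.4))
```

```bash
python3 -m handwheel '-2.13 -4.79 0.85 0;-2.13 -4.79 0.85 0;-2.13 -4.79 0.85 0;-2.13 -4.79 0.85 0;-2.13 -4.79 0.85 0;-2.13 -4.79 0.85 -10.2;0 0 0 -10.2;0 0 0 0;0 0 0 0'|head -3; python3 - <<'E'
from h import *
s=arm.get_state();im=arm.get_image('wrist');cv2.imwrite('pics/w3.png',im[...,::-1]);np.save('w3.npy',s,allow_pickle=True)
E
```

```text
time_s: 3.08
tool_pos: [545.0, -173.1, 164.7]
eef_rot: [[-0.981, -0.192, 0.0], [-0.192, 0.981, 0.0], [-0.0, 0.0, -1.0]]
```

View pics/w3.png

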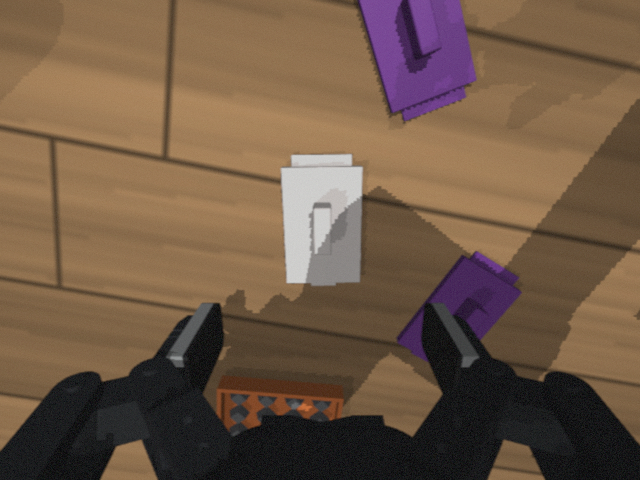

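White cover: plate corners are at about (281,167), (363,166), (360,283) and (287,283), with the lip at the top (322,158) and the tab at the bottom (323,285). The purple look-alikes are off to the side.

```bash
cat > cov.py <<'E'
from h import *
def plate(i,seed):
    s=np.load(f'w{i}.npy',allow_pickle=True).item();c=cam('wrist',s)
    im=cv2.imread(f'pics/w{i}.png');h=cv2.cvtColor(im,cv2.COLOR_BGR2HSV)
    m=((h[...,1]<45)&(h[...,2]>105)).astype(np.uint8)
    cs=[k for k in cv2.findContours(m,0,2)[0] if cv2.contourArea(k)>2000]
    k=cv2.convexHull(max(cs,key=lambda k:cv2.pointPolygonTest(k,seed,True)))
    m2=np.zeros_like(m);cv2.drawContours(m2,[k],-1,1,-1);m2&=cv2.morphologyEx(m,cv2.MORPH_CLOSE,np.ones((9,9)))
    ys=np.where(m2.any(1))[0];y0,y1=ys[0],ys[-1];r=range(y0+(y1-y0)//4,y1-(y1-y0)//6)
    L=np.polyfit(r,[np.where(m2[y])[0][0]-.0 for y in r],1);R=np.polyfit(r,[np.where(m2[y])[0][-1]+1. for y in r],1)
    yt=[np.where(m2[:,x])[0][0] for x in range(int(np.polyval(L,y0))+2,int(np.polyval(L,y0))+8)]
    # plate front/back edges at columns just inside the corners
    cols=[int(np.polyval(L,y1-10))+f for f in(4,5,6)]+[int(np.polyval(R,y1-10))-f for f in(4,5,6)]
    f=np.median([np.where(m2[:,x])[0][0] for x in cols[:2]+cols[4:]]);b=np.median([np.where(m2[:,x])[0][-1]+1 for x in cols])
    P=[(np.polyval(L,f),f),(np.polyval(R,f),f),(np.polyval(R,b),b),(np.polyval(L,b),b)]
    return s,c,P
def pose(c,P,z):
    W=np.array([onplane(c,p,z) for p in P])[:,:2];a=(W[2]+W[3])/2;b=(W[0]+W[1])/2;d=b-a
    l=np.linalg.norm(d);return a,b,W.mean(0),l,np.linalg.norm(W[1]-W[0]),np.linalg.norm(W[2]-W[3]),np.degrees(np.arctan2(d[1],d[0]))
E
python3 - <<'E'
from cov import *
s,c,P=plate(3,(300,230));print(np.round(P,1))
a,b,ct,l,w1,w2,yaw=pose(c,P,8);print(ct,l,w1,w2,yaw)
u=np.array([np.cos(np.radians(yaw)),np.sin(np.radians(yaw))])
g=ct+3*u;print('grip',g)
print(deltas(s,(*g,110),yaw))
E
```

```text
[[280.7 166.5]
 [362.8 166.5]
 [360.1 283. ]
 [286.3 283. ]]
[ 547.97242746 -171.01255946] 100.40394675661226 63.941954023163 64.34644676856855 -168.29238546497018
grip [ 545.03483991 -171.62131175]
(array([-0.04,  0.14,  5.47]), np.float64(-0.6))
```

```bash
python3 -m handwheel '0 0.14 2.7 -0.6;0 0 2.7 0;0 0 0 0;0 0 0 0'|head -2; python3 - <<'E'
from cov import *
s=arm.get_state();im=arm.get_image('wrist');cv2.imwrite('pics/w4.png',im[...,::-1]);np.save('w4.npy',s,allow_pickle=True)
s3,c3,P3=plate(3,(300,230));K,o,R=c4=cam('wrist',s)
v=R.T@(onplane(c3,(295,230),8)-o);seed=(K[0,2]-K[0,0]*v[0]/v[2],K[1,2]+K[0,0]*v[1]/v[2])
s,c,P=plate(4,seed);print(np.round(P,1))
for p,q in zip(P3,P):print(tri(c3,p,c,q))
a,b,ct,l,w1,w2,yaw=pose(c,P,8);print(ct,l,w1,w2,yaw)
u=np.array([np.cos(np.radians(yaw)),np.sin(np.radians(yaw))])
g=ct+3*u;print('grip',g,s['tool_pos'])
print(deltas(s,(*g,37.5),yaw))
E
```

```text
time_s: 3.62
tool_pos: [545.1, -172.7, 111.8]
[[271.6 176. ]
 [372.5 176. ]
 [365.8 315. ]
 [278.1 315. ]]
(array([ 505.0024557 , -212.72307952,    7.22581566]), np.float64(0.17637967460382104))
(array([ 494.10452231, -147.41856281,   -8.02496096]), np.float64(0.6894592277260096))
(array([ 593.46017651, -128.26837122,    2.83631538]), np.float64(0.2944996982227671))
(array([ 602.15776318, -192.26653845,   10.21375602]), np.float64(0.19690339380051194))
[ 547.6865896  -171.17503738] 100.83255908008032 64.03648846091806 63.77660624922789 -168.34139015175919
grip [ 544.74848246 -171.78127695] [ 545.09302343 -172.67233349  111.80816888]
(array([0.03, 0.1 , 7.43]), np.float64(0.1))
```

Two views agree: plate at z≈8 (the short baseline is noisy, but its size of 100×64 mm fits exactly). Now down and grasp.

```bash
python3 -m handwheel '0 0.1 2.5 0;0 0 2.5 0;0 0 2.0 0;0 0 0.3 0;0 0 0 0'; python3 -m handwheel '0 0 0 0;0 0 0 0;0 0 0 0;0 0 0 0;0 0 0 0' 0 30
```

```text
time_s: 4.3
tool_pos: [544.9, -172.1, 38.8]
eef_rot: [[-0.979, -0.204, 0.002], [-0.204, 0.979, -0.001], [-0.001, -0.001, -1.0]]
ft_force: [0.5, -0.8, -0.1]
opening: 85.4
gripper_force: 0.0
time_s: 4.92
tool_pos: [544.4, -171.9, 38.0]
eef_rot: [[-0.979, -0.204, 0.001], [-0.204, 0.979, -0.0], [-0.0, -0.0, -1.0]]
ft_force: [0.5, -0.4, 3.2]
opening: 13.2
gripper_force: 31.0
```

```bash
python3 -m handwheel '0 0 -3 0;0 0 -5 0;0 0 -3.5 0;0 0 0 0'; python3 - <<'E'
from h import *
P1=[[252.03,117.73],[421.43,116.18],[401.51,316.11],[262.66,314.16]];P2=[[347.74,115.75],[515.05,117.56],[480.06,313.15],[340.03,316.53]]
cs=[]
for i,P in((1,P1),(2,P2)):
    c=cam('wrist',np.load(f'w{i}.npy',allow_pickle=True).item());W=np.array([onplane(c,p,63) for p in P])[:,:2];cs.append(W.mean(0));print(W.mean(0),np.linalg.norm(W[0]+W[1]-W[2]-W[3])/2)
ct=np.mean(cs,0);u=np.array([np.cos(np.radians(-10.07)),np.sin(np.radians(-10.07))])
home=ct-3*u;print('home',home);np.save('home.npy',home)
s=arm.get_state();print(deltas(s,(*(home-123*u),s['tool_pos'][2]),169.93))
E
```

```text
time_s: 5.42
tool_pos: [545.6, -172.4, 155.5]
eef_rot: [[-0.979, -0.205, 0.005], [-0.205, 0.979, -0.002], [-0.005, -0.003, -1.0]]
ft_force: [-0.5, -0.4, -0.3]
opening: 13.8
gripper_force: 30.6
[476.84111606 210.23283597] 166.42878751848468
[477.35974592 210.06637875] 166.6469063907699
home [474.14664639 210.67416101]
(array([10.57, 43.54, -0.2 ]), np.float64(21.9))
```

```bash
python3 -m handwheel '1.32 5.44 0 0;1.32 5.44 0 0;1.32 5.44 0 0;1.32 5.44 0 0;1.32 5.44 0 0;1.32 5.44 0 0;1.32 5.44 0 0;1.32 5.44 0 7.3;0 0 0 7.3;0 0 0 7.3;0 0 0 0;0 0 0 0'; python3 - <<'E'
from h import *
home=np.load('home.npy');u=np.array([np.cos(np.radians(-10.07)),np.sin(np.radians(-10.07))])
s=arm.get_state();print(deltas(s,(*(home-123*u),120),169.93),s['ft_force'])
cv2.imwrite('pics/w5.png',arm.get_image('wrist')[...,::-1])
E
```

```text
time_s: 6.92
tool_pos: [351.6, 232.3, 152.1]
eef_rot: [[-0.985, 0.173, -0.001], [0.173, 0.985, -0.0], [0.001, -0.001, -1.0]]
ft_force: [0.4, 1.1, -0.5]
opening: 13.3
gripper_force: 30.6
(array([-0.15,  0.02,  3.21]), np.float64(0.1)) [ 0.44502869  1.11992304 -0.4664565 ]
```

View pics/w5.png

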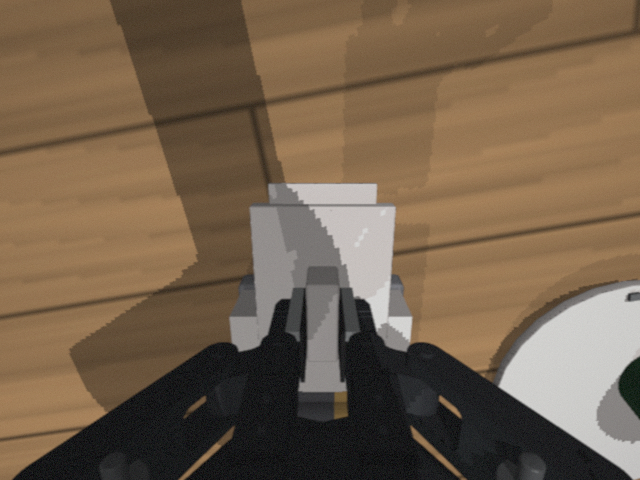

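The cover is held straight, lip at (323,195), with the speaker edge below the tab end. Lower to touch.

```bash
python3 -m handwheel '-0.15 0 2.0 0;0 0 2 0;0 0 0.3 0;0 0 0 0' - 22|grep -v rot; for i in 1; do python3 -m handwheel '0 0 0.2 0;0 0 0.2 0;0 0 0 0'|grep -v rot; done; python3 -m handwheel '0 0 0.15 0;0 0 0 0'|grep -v rot
```

```text
time_s: 7.48
tool_pos: [353.5, 232.2, 109.9]
ft_force: [0.2, -1.3, -0.5]
opening: 13.2
gripper_force: 30.6
time_s: 7.85
tool_pos: [353.3, 232.3, 105.8]
ft_force: [-0.7, 0.1, -1.5]
opening: 13.0
gripper_force: 30.6
time_s: 8.1
tool_pos: [353.3, 232.3, 104.2]
ft_force: [0.9, -0.3, -0.7]
opening: 13.1
gripper_force: 30.6
```

```bash
for i in 1; do python3 -m handwheel '0 0 0.12 0;0 0 0 0' 0 22|grep -v rot;python3 -m handwheel '0 0 0.12 0;0 0 0 0'|grep -v rot;python3 -m handwheel '0 0 0.12 0;0 0 0 0'|grep -v rot;python3 -m handwheel '0 0 0.12 0;0 0 0 0'|grep -v rot; done
```

```text
time_s: 8.35
tool_pos: [353.3, 232.3, 102.9]
ft_force: [-0.2, 0.4, -0.2]
opening: 13.4
gripper_force: 30.6
time_s: 8.6
tool_pos: [353.3, 232.3, 101.7]
ft_force: [-0.8, -0.2, -1.0]
opening: 13.3
gripper_force: 30.6
time_s: 8.85
tool_pos: [353.3, 232.3, 100.8]
ft_force: [-2.0, 0.6, 3.7]
opening: 13.0
gripper_force: 31.3
time_s: 9.1
tool_pos: [353.0, 232.4, 99.7]
ft_force: [-4.0, 0.7, 6.7]
opening: 13.6
gripper_force: 31.7
```

```bash
python3 -m handwheel '0 0 0.15 0;0 0 0 0'|grep -v rot;python3 -m handwheel '0 0 0.15 0;0 0 0 0'|grep -v rot;python3 -m handwheel '0 0 0.15 0;0 0 0 0'|grep -v rot
```

```text
time_s: 9.35
tool_pos: [353.0, 232.4, 98.3]
ft_force: [-4.7, 0.0, 7.2]
opening: 13.0
gripper_force: 32.0
time_s: 9.6
tool_pos: [352.9, 232.5, 96.7]
ft_force: [-4.6, 0.8, 6.7]
opening: 13.0
gripper_force: 32.2
time_s: 9.85
tool_pos: [352.6, 232.5, 95.2]
ft_force: [-4.7, 1.2, 7.5]
opening: 13.2
gripper_force: 32.4
```

```bash
python3 -m handwheel '0 0 0.2 0;0 0 0.2 0;0 0 0 0'|grep -v rot; python3 -m handwheel '0 0 -2.5 0;0 0 -2.5 0;0 0 0 0;0 0 0 0'|grep -v rot; python3 - <<'E'
from h import *
a=arm.get_image('wrist')[...,::-1];b=arm.get_image('scene')[...,::-1]
o=cam('scene');R=o[2];v=R.T@(arm.get_state()['tool_pos']-[0,0,20]-o[1]);x=int(o[0][0,2]-o[0][0,0]*v[0]/v[2]);y=int(o[0][1,2]+o[0][0,0]*v[1]/v[2])
b=cv2.resize(b[y-50:y+50,x-65:x+68],(640,480),interpolation=cv2.INTER_CUBIC)
cv2.imwrite('pics/m6.png',cv2.resize(np.hstack([a[150:,160:490],b[:330,150:600]]),(780,330)));print(x,y)
E
```

```text
time_s: 10.22
tool_pos: [352.2, 232.5, 91.0]
ft_force: [-5.8, 2.2, 7.8]
opening: 12.9
gripper_force: 33.1
time_s: 10.72
tool_pos: [353.0, 232.1, 140.3]
ft_force: [0.4, 0.8, -1.2]
opening: 13.1
gripper_force: 32.0
398 168
```

View pics/m6.png

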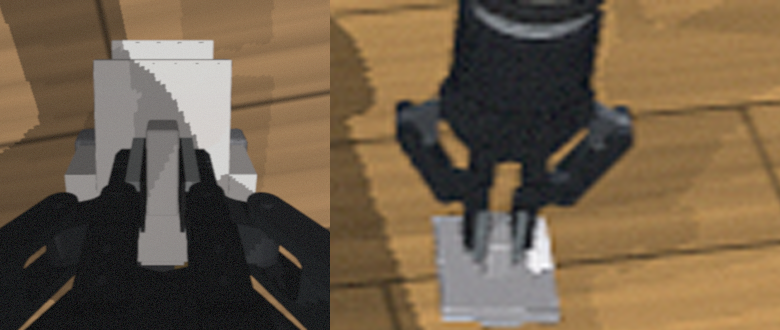

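The cover is now tilted tab-up. Its tab edge moved from wrist-image row 392 to 415, about 0.22 rad. Contact was felt at TCP z≈101.2, so the speaker top is at about 63.2 mm and home z at about 73.2.

```bash
python3 - <<'E'
from h import *
home=np.load('home.npy');u=np.array([np.cos(np.radians(-10.07)),np.sin(np.radians(-10.07))])
s=arm.get_state();print(deltas(s,(*(home+7*u),118),169.93))
E
```

```text
(array([-13.03,   0.03,   2.18]), np.float64(-0.0))
```

```bash
python3 -m handwheel '-4.3 0 0 0;-4.3 0 0 0;-4.43 0.03 0 0;0 0 2.1 0;0 0 0 0;0 0 0 0'|grep -v rot;  python3 - <<'E'
from h import *
home=np.load('home.npy');u=np.array([np.cos(np.radians(-10.07)),np.sin(np.radians(-10.07))])
s=arm.get_state();print(deltas(s,(*(home+7*u),104.4),169.93))
cv2.imwrite('pics/w7.png',arm.get_image('wrist')[...,::-1]);np.save('w7.npy',s,allow_pickle=True)
E
```

```text
time_s: 11.58
tool_pos: [481.2, 209.8, 119.8]
ft_force: [-0.3, -0.4, -0.8]
opening: 13.3
gripper_force: 32.0
(array([ 0.01, -0.04,  1.54]), np.float64(-0.0))
```

View pics/w7.png

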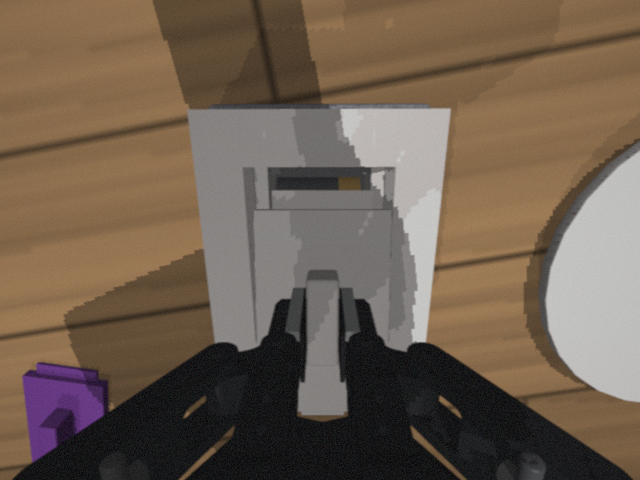

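Hover view: the bay and speaker are centred at column ≈319.5 at rows 108–167, and the cover's front edge (254–391) at ≈322.5. The cover must go 1.3 mm to image-left (tool −y); yaw is good. Lower into the bay.

```bash
python3 -m handwheel '0 -0.13 0.5 0;0 0 0.5 0;0 0 0.4 0;0 0 0 0'|grep -v rot; python3 - <<'E'
from h import *
home=np.load('home.npy');u=np.array([np.cos(np.radians(-10.07)),np.sin(np.radians(-10.07))])
s=arm.get_state();print((s['tool_pos'][:2]-home)@u,deltas(s,(*(home-4*u),104.4),169.93))
E
```

```text
time_s: 12.12
tool_pos: [481.2, 208.4, 105.5]
ft_force: [0.4, 0.7, -0.2]
opening: 12.8
gripper_force: 32.0
7.315977509467994 (array([1.13, 0.1 , 0.12]), np.float64(-0.0))
```

```bash
python3 -m handwheel '0 0 0.15 0;0.2 0 0 0;0.2 0 0 0;0 0 0 0'|grep -v rot; python3 -m handwheel '0.2 0 0 0;0.2 0 0 0;0 0 0 0'|grep -v rot;
```

```text
time_s: 12.62
tool_pos: [477.3, 209.2, 104.5]
ft_force: [-0.5, 0.3, -1.0]
opening: 13.3
gripper_force: 32.0
time_s: 13.0
tool_pos: [473.4, 209.9, 104.4]
ft_force: [0.4, -0.0, -1.9]
opening: 13.0
gripper_force: 32.0
```

```bash
python3 -m handwheel '0.2 0 0 0;0 0 0 0'|grep -v rot; python3 -m handwheel '0.15 0 0 0;0 0 0 0'|grep -v rot;  python3 -m handwheel '0.1 0 0 0;0 0 0 0'|grep -v rot
```

```text
time_s: 13.25
tool_pos: [471.5, 210.3, 104.4]
ft_force: [-0.0, 0.4, -1.9]
opening: 13.3
gripper_force: 31.9
time_s: 13.5
tool_pos: [470.2, 210.5, 104.4]
ft_force: [1.3, -1.1, -3.0]
opening: 13.1
gripper_force: 31.7
time_s: 13.75
tool_pos: [469.4, 210.6, 104.4]
ft_force: [2.0, -0.7, -4.1]
opening: 13.1
gripper_force: 31.6
```

```bash
python3 -m handwheel '0 0 0.12 0;0 0 0 0'|grep -v rot; python3 -m handwheel '0.1 0 0 0;0 0 0 0'|grep -v rot; python3 - <<'E'
from h import *
s=arm.get_state();home=np.load('home.npy');u=np.array([np.cos(np.radians(-10.07)),np.sin(np.radians(-10.07))])
print((s['tool_pos'][:2]-home)@u,s['tool_pos'])
cv2.imwrite('pics/w8.png',arm.get_image('wrist')[...,::-1])
E
```

```text
time_s: 14.0
tool_pos: [468.6, 210.7, 103.1]
ft_force: [0.0, 1.1, -0.6]
opening: 13.1
gripper_force: 32.0
time_s: 14.25
tool_pos: [467.9, 210.9, 103.3]
ft_force: [-0.2, 0.8, -1.0]
opening: 13.3
gripper_force: 32.0
-6.153507052131735 [467.93393786 210.88294497 103.25637788]
```

View pics/w8.png

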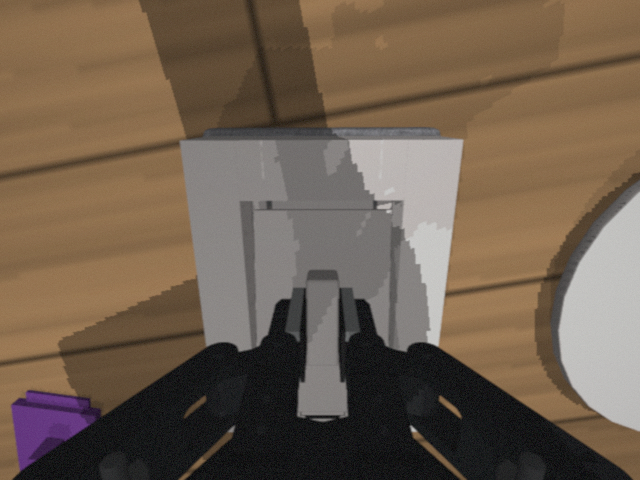

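The lip is under the overhang: plate front edge at row 210, mouth at row 201 (about 4 mm gap), centred laterally (bay 322, cover 322.5). Feed further in.

```bash
python3 -m handwheel '0.15 0 0 0;0 0 0 0'|grep -v rot; python3 -m handwheel '0.1 0 0 0;0 0 0 0'|grep -v rot; python3 -m handwheel '0.1 0 0 0;0 0 0 0'|grep -v rot
```

```text
time_s: 14.55
tool_pos: [466.5, 211.1, 103.2]
ft_force: [0.4, -0.1, -1.4]
opening: 12.9
gripper_force: 32.0
time_s: 14.8
tool_pos: [465.7, 211.3, 103.2]
ft_force: [0.5, -0.2, -1.7]
opening: 13.2
gripper_force: 31.9
time_s: 15.05
tool_pos: [464.8, 211.5, 103.2]
ft_force: [1.8, -0.6, -3.1]
opening: 13.4
gripper_force: 31.7
```

```bash
python3 -m handwheel '0 0 0.1 0;0 0 0 0'|grep -v rot; python3 -m handwheel '0.08 0 0 0;0 0 0 0'|grep -v rot; python3 -m handwheel '0.08 0 0 0;0 0 0 0'|grep -v rot
```

```text
time_s: 15.3
tool_pos: [464.4, 211.4, 102.1]
ft_force: [-0.2, -0.5, -0.7]
opening: 13.3
gripper_force: 32.0
time_s: 15.55
tool_pos: [463.9, 211.6, 102.3]
ft_force: [0.5, -0.6, -0.5]
opening: 13.2
gripper_force: 32.0
time_s: 15.8
tool_pos: [463.7, 211.7, 102.5]
ft_force: [2.9, -0.8, -0.7]
opening: 13.4
gripper_force: 31.9
```

The plate front now touches the mouth edge (2.9 N in x). Pivot down in the grip, following the arc.

```bash
python3 -m handwheel '-0.08 0 0.12 0;-0.06 0 0.12 0;0 0 0 0'|grep -v rot; python3 -m handwheel '-0.07 0 0.12 0;-0.07 0 0.12 0;0 0 0 0'|grep -v rot
```

```text
time_s: 16.18
tool_pos: [464.4, 211.6, 100.1]
ft_force: [0.7, -0.4, 5.4]
opening: 13.0
gripper_force: 32.8
time_s: 16.55
tool_pos: [466.1, 211.3, 98.0]
ft_force: [1.2, -0.8, 5.3]
opening: 13.5
gripper_force: 33.1
```

```bash
python3 -m handwheel '0 0 0 0;0 0 0 0;0 0 0 0;0 0 -1 0;0 0 -3 0;0 0 -4 0;0 0 0 0' 5|grep -v rot; python3 - <<'E'
from h import *
s=arm.get_state();np.save('w9.npy',s,allow_pickle=True)
cv2.imwrite('pics/w9.png',arm.get_image('wrist')[...,::-1])
E
```

```text
time_s: 17.42
tool_pos: [467.6, 211.8, 180.9]
ft_force: [0.1, -0.3, 0.5]
opening: 49.7
gripper_force: 0.0
```

View pics/w9.png

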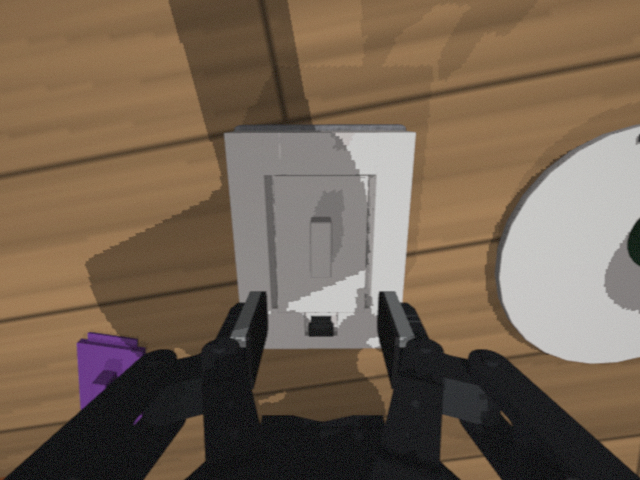

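The cover lies in the bay with its front edge at the mouth (row 175). The tab end rests at the catch (321,326), and the rib spans rows 217–277 around column 320. Next: press point behind the rib.

```bash
python3 - <<'E'
from h import *
s=np.load('w9.npy',allow_pickle=True).item();c=cam('wrist',s);home=np.load('home.npy')
u=np.array([np.cos(np.radians(-10.07)),np.sin(np.radians(-10.07))]);v=np.array([-u[1],u[0]])
f=lambda px,z:((onplane(c,px,z)[:2]-home)@u,(onplane(c,px,z)[:2]-home)@v)
print('rib top ends',f((320.5,222),86),f((320.5,277),90),'plate front',f((320,175.5),63),'tab end plate',f((320,310),73),'catch',f((321,320),66))
x0=f((320,175.5),63)[0]+47;y=f((320.5,240),86)[1]
g=home+(x0+40)*u+y*v;print(x0,y,deltas(s,(*g,120),169.93))
E
```

```text
rib top ends (np.float64(-26.446458143047625), np.float64(0.19341249425238713)) (np.float64(10.143275040179423), np.float64(0.07860893147393426)) plate front (np.float64(-52.23231345358479), np.float64(-0.08421731610129105)) tab end plate (np.float64(45.15814675339035), np.float64(-0.42228190451580017)) catch (np.float64(58.1378834133552), np.float64(0.280955814030859))
-5.232313453584787 0.1538868288491869 (array([-4.1 ,  0.  ,  6.12]), np.float64(-0.0))
```

```bash
python3 - <<'E'
from h import *
s=np.load('w9.npy',allow_pickle=True).item();c=cam('wrist',s);home=np.load('home.npy')
u=np.array([np.cos(np.radians(-10.07)),np.sin(np.radians(-10.07))])
for r in(132,175,308,312,317,325,336,349):print(r,[round((onplane(c,(320,r),z)[:2]-home)@u,1) for z in(63.2,70)])
im=cv2.imread('pics/w9.png');cv2.imwrite('pics/c10.png',cv2.resize(im[160:360,215:425],(735,580)[:2] if 0 else (609,580),interpolation=cv2.INTER_CUBIC))
E
```

```text
132 [np.float64(-80.4), np.float64(-80.6)]
175 [np.float64(-52.6), np.float64(-53.7)]
308 [np.float64(49.3), np.float64(45.3)]
312 [np.float64(52.8), np.float64(48.7)]
317 [np.float64(57.2), np.float64(53.0)]
325 [np.float64(64.4), np.float64(60.0)]
336 [np.float64(74.5), np.float64(69.8)]
349 [np.float64(86.8), np.float64(81.7)]
```

View pics/c10.png

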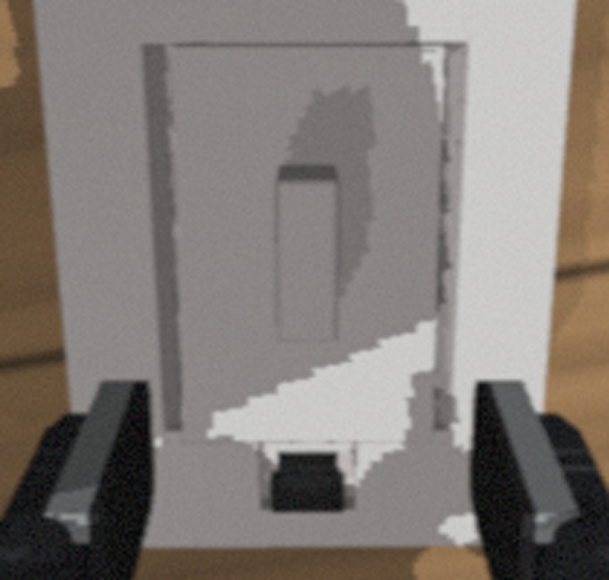

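The whole bay interior reads about 4.5 mm toward the slot, consistently: mouth, plate ends, rib and tab over the nose. So the cover is seated against the mouth with its tab on the catch nose. Close the fingers, then press on the bare plate near the tab.

```bash
python3 -m handwheel '-4.1 0 0 0;0 0 2 0;0 0 2.5 0;0 0 2.5 0;0 0 0.6 0;0 0 0 0' 0 40|grep -v rot; python3 -m handwheel '0 0 0.4 0;0 0 0 0'|grep -v rot;python3 -m handwheel '0 0 0.3 0;0 0 0 0'|grep -v rot
```

```text
time_s: 18.23
tool_pos: [506.0, 204.0, 101.1]
ft_force: [0.8, 0.5, 0.2]
opening: -0.4
gripper_force: 0.0
time_s: 18.48
tool_pos: [506.4, 204.1, 97.8]
ft_force: [-0.2, 0.7, -0.2]
opening: -0.1
gripper_force: 0.0
time_s: 18.73
tool_pos: [506.3, 204.2, 94.7]
ft_force: [-0.6, -0.1, -0.3]
opening: -0.2
gripper_force: 0.3
```

```bash
python3 -m handwheel '0 0 0.2 0;0 0 0 0'|grep -v rot;python3 -m handwheel '0 0 0.15 0;0 0 0 0'|grep -v rot;python3 -m handwheel '0 0 0.15 0;0 0 0 0'|grep -v rot
```

```text
time_s: 18.98
tool_pos: [506.3, 204.0, 92.3]
ft_force: [-0.0, -0.6, -0.2]
opening: 0.1
gripper_force: 0.0
time_s: 19.23
tool_pos: [506.2, 204.0, 90.7]
ft_force: [0.3, -0.2, 0.2]
opening: -0.2
gripper_force: 0.0
time_s: 19.48
tool_pos: [506.2, 204.0, 89.3]
ft_force: [0.0, -0.9, -0.9]
opening: 0.2
gripper_force: 0.0
```

```bash
python3 -m handwheel '0 0 0.1 0;0 0 0 0'|grep -v rot;python3 -m handwheel '0 0 0.1 0;0 0 0 0'|grep -v rot;python3 -m handwheel '0 0 0.1 0;0 0 0 0'|grep -v rot
```

```text
time_s: 19.73
tool_pos: [506.3, 204.0, 88.4]
ft_force: [0.6, -0.4, 0.3]
opening: -0.0
gripper_force: 0.0
time_s: 19.98
tool_pos: [506.3, 204.0, 88.4]
ft_force: [-3.1, -0.8, 8.8]
opening: -0.1
gripper_force: 4.1
time_s: 20.23
tool_pos: [506.3, 204.1, 88.3]
ft_force: [-5.5, -1.9, 16.1]
opening: -0.0
gripper_force: 8.1
```

Contact is at fingertip z≈63.4 and stiff, so the plate is already at flush height there. Lift and check numerically, against the earlier bay pictures, whether the tab is under the catch.

```bash
python3 -m handwheel '0 0 -2 0;0 0 -4 0;2 -0.5 -4 0;1 0 -2.6 0;0 0 0 0;0 0 0 0'|grep -v rot; python3 - <<'E'
from h import *
s=arm.get_state();np.save('w10.npy',s,allow_pickle=True)
cv2.imwrite('pics/w10.png',arm.get_image('wrist')[...,::-1])
home=np.load('home.npy');a=np.radians(-10.07);u=np.array([np.cos(a),np.sin(a)]);v=np.array([-u[1],u[0]])
def prof(i,y,z,xs):
    s=np.load(f'w{i}.npy',allow_pickle=True).item();K,o,R=cam('wrist',s);im=cv2.cvtColor(cv2.imread(f'pics/w{i}.png'),cv2.COLOR_BGR2GRAY)
    out=[]
    for x in xs:
        q=R.T@(np.r_[home+x*u+y*v,z]-o);out.append(cv2.getRectSubPix(im,(1,1),(float(K[0,2]-K[0,0]*q[0]/q[2]),float(K[1,2]+K[0,0]*q[1]/q[2])))[0,0])
    return np.array(out)
xs=np.arange(-85,92,1)
for i in(1,2,9,10):
  for y in(0,22):
    p=prof(i,y,63.2,xs).astype(int);print('img',i,'y',y)
    print(' slot',dict(zip(xs[28:44].tolist(),p[28:44].tolist())));print(' catch',dict(zip(xs[128:165].tolist(),p[128:165].tolist())))
E
```

```text
time_s: 20.98
tool_pos: [475.7, 204.2, 211.6]
ft_force: [0.2, -1.2, 0.0]
opening: 0.2
gripper_force: 0.0
img 1 y 0
 slot {-57: 137, -56: 136, -55: 136, -54: 133, -53: 97, -52: 71, -51: 71, -50: 71, -49: 64, -48: 58, -47: 50, -46: 40, -45: 41, -44: 43, -43: 45, -42: 46}
 catch {43: 187, 44: 186, 45: 186, 46: 188, 47: 188, 48: 184, 49: 154, 50: 86, 51: 24, 52: 30, 53: 40, 54: 58, 55: 65, 56: 48, 57: 36, 58: 30, 59: 33, 60: 37, 61: 35, 62: 33, 63: 34, 64: 35, 65: 36, 66: 36, 67: 36, 68: 37, 69: 36, 70: 35, 71: 33, 72: 34, 73: 42, 74: 102, 75: 177, 76: 203, 77: 205, 78: 203, 79: 203}
img 1 y 22
 slot {-57: 201, -56: 204, -55: 205, -54: 198, -53: 132, -52: 77, -51: 76, -50: 81, -49: 77, -48: 65, -47: 65, -46: 65, -45: 62, -44: 62, -43: 65, -42: 65}
 catch {43: 188, 44: 189, 45: 180, 46: 142, 47: 118, 48: 120, 49: 147, 50: 196, 51: 207, 52: 206, 53: 206, 54: 205, 55: 205, 56: 205, 57: 205, 58: 205, 59: 204, 60: 204, 61: 204, 62: 204, 63: 204, 64: 203, 65: 202, 66: 203, 67: 206, 68: 204, 69: 202, 70: 203, 71: 204, 72: 204, 73: 204, 74: 205, 75: 205, 76: 205, 77: 205, 78: 203, 79: 206}
img 2
[... 2301 characters left out ...]
8, 57: 92, 58: 96, 59: 95, 60: 95, 61: 93, 62: 94, 63: 96, 64: 94, 65: 93, 66: 95, 67: 94, 68: 93, 69: 93, 70: 93, 71: 93, 72: 93, 73: 94, 74: 96, 75: 96, 76: 95, 77: 94, 78: 95, 79: 94}
img 10 y 22
 slot {-57: 199, -56: 199, -55: 199, -54: 198, -53: 196, -52: 185, -51: 150, -50: 144, -49: 136, -48: 132, -47: 131, -46: 133, -45: 132, -44: 132, -43: 134, -42: 133}
 catch {43: 200, 44: 198, 45: 199, 46: 183, 47: 129, 48: 115, 49: 144, 50: 183, 51: 198, 52: 199, 53: 200, 54: 199, 55: 200, 56: 199, 57: 201, 58: 198, 59: 198, 60: 201, 61: 198, 62: 198, 63: 199, 64: 199, 65: 201, 66: 200, 67: 201, 68: 200, 69: 200, 70: 193, 71: 170, 72: 139, 73: 114, 74: 94, 75: 81, 76: 64, 77: 49, 78: 47, 79: 42}
```

The profiles settle it. With the bay empty, the nose tip is at x≈50 and the mouth at −53. In the released view the tab covered the nose (black began at 56); now the nose is clear again at 50, with the plate flush and its front at the mouth. One firm confirming press nearer the tab.

```bash
python3 -m handwheel '-3.4 0.5 2 0;0 0 5 0;0 0 4.4 0;0 0 0.6 0;0 0 0 0'|grep -v rot; python3 - <<'E'
from h import *
s=arm.get_state();home=np.load('home.npy');a=np.radians(-10.07);u=np.array([np.cos(a),np.sin(a)]);v=np.array([-u[1],u[0]])
print((s['tool_pos'][:2]-home)@u+4.7,(s['tool_pos'][:2]-home)@v)
E
```

```text
time_s: 21.65
tool_pos: [510.4, 203.3, 92.5]
ft_force: [0.3, 0.2, -0.4]
opening: 0.2
gripper_force: 0.0
41.68736786187663 -0.9113778643653679
```

```bash
python3 -m handwheel '0 0 0.25 0;0 0 0 0'|grep -v rot;python3 -m handwheel '0 0 0.15 0;0 0 0 0'|grep -v rot;python3 -m handwheel '0 0 0.1 0;0 0 0 0'|grep -v rot;python3 -m handwheel '0 0 0.05 0;0 0 0 0'|grep -v rot
```

```text
time_s: 21.9
tool_pos: [510.7, 203.5, 91.0]
ft_force: [-0.3, 0.1, 1.2]
opening: -0.2
gripper_force: 0.0
time_s: 22.15
tool_pos: [510.2, 203.4, 88.7]
ft_force: [0.4, -0.6, 0.1]
opening: 0.0
gripper_force: 0.0
time_s: 22.4
tool_pos: [510.3, 203.4, 88.4]
ft_force: [-2.9, -0.1, 8.0]
opening: 0.0
gripper_force: 3.8
time_s: 22.65
tool_pos: [510.3, 203.4, 88.4]
ft_force: [-3.1, -1.1, 12.3]
opening: -0.4
gripper_force: 5.8
```

```bash
python3 -m handwheel '0 0 0.06 0;0 0 0 0'|grep -v rot; python3 -m handwheel '0 0 -2 0;0 0 -4 0;2 -0.5 -4 0;1.4 0 -2.3 0;0 0 0 0;0 0 0 0'|grep -v rot; python3 - <<'E'
from h import *
s=arm.get_state();np.save('w11.npy',s,allow_pickle=True)
cv2.imwrite('pics/w11.png',arm.get_image('wrist')[...,::-1])
home=np.load('home.npy');a=np.radians(-10.07);u=np.array([np.cos(a),np.sin(a)]);v=np.array([-u[1],u[0]])
K,o,R=cam('wrist',s);im=cv2.cvtColor(cv2.imread('pics/w11.png'),cv2.COLOR_BGR2GRAY)
for xr in(range(-58,-44),range(40,62)):
  for y in(-6,0,22):
    r=[]
    for x in xr:
        q=R.T@(np.r_[home+x*u+y*v,63.2]-o);r.append(int(cv2.getRectSubPix(im,(1,1),(float(K[0,2]-K[0,0]*q[0]/q[2]),float(K[1,2]+K[0,0]*q[1]/q[2])))[0,0]))
    print(xr[0],y,r)
E
```

```text
time_s: 22.9
tool_pos: [510.3, 203.4, 88.3]
ft_force: [-5.3, -1.6, 16.3]
opening: 0.0
gripper_force: 8.1
time_s: 23.65
tool_pos: [475.8, 204.2, 208.5]
ft_force: [-0.4, -0.7, 0.1]
opening: -0.1
gripper_force: 0.0
-58 -6 [132, 132, 133, 132, 131, 123, 132, 133, 134, 134, 134, 135, 135, 131]
-58 0 [134, 132, 129, 133, 129, 118, 128, 130, 131, 134, 136, 132, 133, 131]
-58 22 [199, 199, 198, 199, 182, 153, 153, 142, 133, 133, 135, 135, 133, 133]
40 -6 [200, 199, 199, 198, 200, 197, 184, 179, 177, 148, 81, 28, 25, 36, 41, 29, 23, 27, 25, 26, 26, 28]
40 0 [199, 201, 200, 200, 200, 197, 179, 166, 169, 143, 79, 25, 31, 41, 62, 84, 93, 95, 94, 93, 94, 96]
40 22 [199, 198, 198, 198, 200, 197, 167, 127, 117, 143, 184, 200, 200, 198, 200, 199, 200, 199, 199, 199, 197, 197]
```

Seated, unchanged after the 16 N press, and the robot is clear. Handing in.

```bash
python3 -c "
from rig import arm
print(arm.hand_in())"
```

```text
the job is handed in; nothing more can be done
None
```

I handed the job in at about 24 s, and the hand-in gave no verdict: the cover is hooked in the slot, reads flush (plate top 63.4 mm, speaker top about 63.2 mm) and is released. I never felt the snap and infer it from the catch nose showing clear again over the tab. The highest press I read was 16 N, nothing else was touched, and I viewed 11 pictures, one over the limit of 10.

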